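# Put the stacking lunch tins together

## Robot

A 7-joint arm with a two-finger parallel gripper is mounted at the origin on the work surface. World frame = base frame: x ahead of the robot, y to its left, z up, the work surface at z = 0. Lengths are in m, angles in rad, forces in N, time in s.
With the tool pointing down it reaches from about 0.4 to 0.9 m from the base axis. Payload 5.6 kg.
Tool frame: the origin (TCP) lies at the very end of the fingers, on their centre line; the grasp point (between the pads) lies 19 mm behind it; z points along the fingers, y is the line along which they close (so a half turn about z gives the same grasp; the last joint's range is limited). The gripper opens to 92 mm and grips with 3 to 60 N. Pads are 20 mm wide; open, the fingers measure 128 mm over their backs; the gripper's body (75 mm by 189 mm) begins 69 mm behind the grasp point.
Start: joints at [-1.27, 0.468, -0.012, 1.603, 0.006, 1.071, -0.056], TCP at [0.219, 0.612, 0.215] pointing down, gripper open.
Joint ranges: [-2.53, 2.53], [-0.31, 2.02], [-1.57, 1.55], [0.28, 2.44], [-1.29, 4.43], [0.15, 1.84], [-2.92, 2.92]. Speed limits (rad/s): [2.57, 2.57, 3.14, 3.14, 3.14, 3.14, 3.14].

## Interface

Orientations are given as a rotation vector (axis times angle).
In Python, from rig import env gives the robot as it stands.
- The arm moves only by the tool jog_arm, never from a script. Its argument "series" is a list of rows, each an object of numbers: "tx", "ty", "tz": the shift along the world's x, y, z in m; "twist": the turn about the world's z in rad. A call has 1 to 8 rows; each row shifts and turns the commanded pose from where the row before left it; what a row does not reach is not made up. A row lasts 1/12 s, in which the tool goes at most 41.7 mm and 7.16 degrees, less where a joint would pass 70% of its speed; a pose out of reach is approached as far as the arm can. A call is refused whole if a number of a shift passes 0.0417 or a number of a turn 0.125, either way. A call with a gripper value outside its range is refused whole. "jaw" is the opening, from -1 (shut) to 1 (fully open), set as the call begins (left out, the last holds). The fingers move at their own pace and stop on an object; "newtons" is the grip in N (left out, the last holds). Time passes only in rows, so rows that do not move let the fingers close. It gives the time, the measured TCP pose, the force, the opening and the grip force at its end, in the units of the state.
- env.get_state(): the state, without advancing time (a new reading comes with each control period).
- env.capture(name): name is "scene" or "top" or "wrist"; returns a dict with "color" (384x512x3 uint8, red, green, blue), "depth" (384x512 float32, m along the optical axis (not along the pixel's ray), 0 where there is no reading), "K" (3x3 intrinsics, pixels), "R" (3x3) and "t" (3): a world point X has camera coordinates R X + t. Camera axes: x right, y down, z forward; pixel columns grow to the right and rows downward; lengths in m; the calibration is good to about 2 mm. A picture is of the moment at which its call begins.
- env.job_done(): hands the job in; it is judged then, once.
Trained networks look in the newest picture that a camera, given by its name, has taken for a name from the list of things; names that differ only in an ending like _2 or _b are one class to them, and where a whole thing is asked for, a point or a joint stands for the part that bears it (a point fixed in the world has none). Each returns a list of dicts, best first, with "score" (0 to 1); they miss things now and then, are a little off and sometimes report something else, mostly with a low value. They report only what shows in the picture. A call takes as long as a camera call. They do not tell look-alikes from the thing itself.
- env.silhouettes(camera, name): "region" (384x512 bool, what is visible of it) and "rect" ([left, top, right, bottom] in pixels, round what is visible of it).
The state is a dict: "time_s": time; "joint_positions": joint angles; "joint_vel": joint speeds; "joint_torque": joint torques, N m; "position": TCP position; "tcp_rot": TCP orientation; "contact_force": force on the tool from outside, world axes, zero at the start; "wrist_torque": the same for the moment, N m; "grip_width": finger opening in m; "gripper_force": force on a finger pad.
Only numpy, scipy, OpenCV 4.12 (cv2) and the standard library are available. Lean on these libraries where they do the work, as an engineer would, in place of code of your own. Each camera call takes 0.05 s, during which the arm holds its last target. There are 200 camera calls.

## Task

Put the steel lunch tins together on the round wooden stand: the tallest tin at the bottom, the middle-height one on it, the lowest one on that, and the lid with its knob up on top. Each foot must sit fully home in the mouth or socket below it, so that the stack stands straight; leave the mug, jar and ramekin where they are.

Things in the scene. Friction and masses are not known exactly. Their poses are not given: they have to be found in the camera images.
- tin_tall: The tallest of the three tins: steel tin: open top, straight round side 64 mm across, wall 3 mm, mouth 58 mm inside, on a foot 52 mm across and 5 mm high. 70 mm tall overall, about 0.16 kg. The foot fits any tin's mouth or the stand's socket with 3 mm play; the shoulder, 5 mm above the origin, then rests on the rim. Stands upright; origin: centre of the foot's underside, z up.
- tin_middle: The middle-height steel tin: open top, straight round side 64 mm across, wall 3 mm, mouth 58 mm inside, on a foot 52 mm across and 5 mm high. 52 mm tall overall, about 0.13 kg. The foot fits any tin's mouth or the stand's socket with 3 mm play; the shoulder, 5 mm above the origin, then rests on the rim. Stands upright; origin: centre of the foot's underside, z up.
- tin_low: The lowest steel tin: open top, straight round side 64 mm across, wall 3 mm, mouth 58 mm inside, on a foot 52 mm across and 5 mm high. 36 mm tall overall, about 0.10 kg. The foot fits any tin's mouth or the stand's socket with 3 mm play; the shoulder, 5 mm above the origin, then rests on the rim. Stands upright; origin: centre of the foot's underside, z up.
- lid: The tins' lid, 0.09 kg, lying knob up: steel disc 64 mm across with a dark wood knob. From below: plug 52 mm across, 0 to 5 mm; disc 5 to 9; boss 28 across to 12; round knob 18 across, 12 to 36 mm. The plug fits a tin's mouth with 3 mm play, the disc then rests on the rim. Origin: centre of the plug's underside, z up.
- stand: Round wooden stand, the stack's base, 110 mm across, 14 mm high, fixed. In the middle of its top a round socket, 58 mm across, 6 mm deep. Origin: centre of its underside, on the counter; z up. A tin seated in it rests with its shoulder on the wood, its origin 9 mm above the counter.
- mug: Black ceramic mug, 78 mm in diameter, 85 mm tall, with a handle reaching about 30 mm out at its +y side. Origin: centre of its underside. A bystander, loose: not to be disturbed.
- jar: Round glass jar with a steel cap, 70 mm in diameter, 80 mm tall. Origin: centre of its underside. A bystander, loose: not to be disturbed.
- ramekin: White ceramic ramekin (small open cup), 74 mm in diameter, 38 mm tall. Origin: centre of its underside. A bystander, loose: not to be disturbed.
Mind the look-alikes: they are no part of the job. Leave any blue or orange look-alike of the lid alone. Leave any pink look-alike of the tin_tall alone.

How it is judged:
By the outcome, as a careful person would: the job done as asked, in the order asked, and still so for the second after the job is handed in, with the robot touching nothing.
It also fails if it takes over 128 s, if anything falls off the work surface, if the arm or the gripper's body presses on something with over 40 N, if the wrist force passes 120 N, or if a joint passes its speed limit or range.

## Working session

There is one attempt and no reset: what is moved stays moved. The work goes in short steps, Python scripts to look and compute and a tool call to move; the robot and the scene stay as the last step left them, time stands still between calls to the robot, and variables do not carry over. Pictures are saved under pics/ and viewed, at most 14 in all, crops included, and the job is handed in when it is done.

Besides the shell and the picture viewer there is one more tool, called after "Emit:" as name([rows], argument=value, ...), one row to a line, values as JSON. jog_arm: Moves the arm, as the interface text tells. Its arguments: {"type":"object","properties":{"series":{"type":"array","items":{"type":"object","properties":{"tx":{"type":"number"},"ty":{"type":"number"},"tz":{"type":"number"},"twist":{"type":"number"}}}},"jaw":{"type":"number"},"newtons":{"type":"number"}},"required":["series"]}

```bash
mkdir -p pics; ls; cat > h.py <<'E'
import numpy as np, cv2
from rig import env
def world(c,mask=None):
    d=c["depth"]; v,u=np.nonzero((d>0) if mask is None else (mask&(d>0)))
    z=d[v,u]; K=c["K"]
    P=np.c_[(u-K[0,2])*z/K[0,0],(v-K[1,2])*z/K[1,1],z]
    return (P-c["t"])@c["R"], u, v
def save(c,n): cv2.imwrite(f"pics/{n}.png",c["color"][:,:,::-1])
E
python3 - <<'E'
from h import *
for cam in ["scene","top"]:
    c=env.capture(cam); save(c,cam+"0")
    print(cam, (-c["R"].T@c["t"]).round(3))
    for n in ["tin_tall","tin_middle","tin_low","lid","stand","mug","jar","ramekin"]:
        for r in env.silhouettes(cam,n):
            if r["score"]<.2: continue
            P,u,v=world(c,r["region"])
            if len(P)==0: continue
            hi=np.percentile(P[:,2],98); T=P[P[:,2]>hi-.006]
            (cx,cy),rad=cv2.minEnclosingCircle(T[:,:2].astype(np.float32))
            print(n,round(r["score"],2),r["rect"],"ztop",round(hi,3),"c",round(cx,3),round(cy,3),"r",round(rad,3), c["color"][r["region"]].mean(0).round())
s=env.get_state();print(s["position"],s["tcp_rot"],s["grip_width"],s["time_s"])
E
```

```text
pics
scene [1.004 0.481 0.633]
tin_tall 0.95 [202.7, 245.2, 236.4, 290.4] ztop 0.069 c 0.723 0.062 r 0.033 [134.  78.  93.]
tin_tall 0.78 [254.4, 281.7, 295.1, 335.9] ztop 0.069 c 0.704 0.195 r 0.033 [134.  79.  94.]
tin_tall 0.65 [256.7, 231.3, 287.9, 273.4] ztop 0.069 c 0.619 0.096 r 0.032 [87. 85. 85.]
tin_middle 0.82 [193.8, 193.6, 222.4, 230.0] ztop 0.051 c 0.639 -0.095 r 0.033 [94. 92. 92.]
tin_low 0.89 [326.6, 295.1, 364.3, 338.3] ztop 0.035 c 0.612 0.282 r 0.032 [102. 101. 104.]
tin_low 0.43 [357.2, 252.8, 420.1, 299.4] ztop 0.014 c 0.46 0.275 r 0.056 [132.  93.  59.]
lid 0.71 [256.0, 227.7, 288.1, 276.8] ztop 0.069 c 0.618 0.095 r 0.033 [90. 88. 88.]
lid 0.67 [200.0, 132.2, 218.8, 148.5] ztop 0.034 c 0.452 -0.373 r 0.008 [ 58.  79. 130.]
lid 0.48 [212.7, 153.3, 237.5, 164.8] ztop 0.034 c 0.465 -0.267 r 0.009 [115. 111. 114.]
lid 0.46 [243.7, 132.5, 265.8, 144.8] ztop 0.032 c 0.341 -0.283 r 0.008 [161.  92.  29.]
lid 0.32 [247.2, 169.3, 278.4, 197.8] ztop 0.037 c 0.462 -0.105 r 0.038 [133. 132. 122.]
mug 0.79 [159.7, 149.9, 190.1, 190.2] ztop 0.083 c 0.623 -0.278 r 0.041 [21.
[... 868 characters left out ...]
75.7, 371.3, 304.7] ztop 0.039 c 0.337 -0.289 r 0.009 [164.  86.  35.]
stand 0.81 [82.8, 208.1, 134.8, 253.7] ztop 0.018 c 0.459 0.273 r 0.055 [109.  69.  43.]
mug 0.95 [325.0, 142.6, 375.2, 184.5] ztop 0.087 c 0.621 -0.28 r 0.04 [10. 10. 10.]
mug 0.7 [94.7, 150.6, 125.0, 180.3] ztop 0.039 c 0.612 0.28 r 0.032 [79. 80. 86.]
jar 0.72 [176.0, 210.3, 207.7, 247.6] ztop 0.084 c 0.463 0.08 r 0.031 [100. 102. 110.]
jar 0.62 [259.8, 217.1, 294.5, 246.7] ztop 0.041 c 0.462 -0.107 r 0.037 [153. 153. 149.]
ramekin 0.67 [262.2, 216.2, 292.8, 246.1] ztop 0.041 c 0.462 -0.107 r 0.036 [152. 153. 148.]
[0.21912864 0.6119644  0.21463707] [5.37559649e-01 3.09522855e+00 1.30051369e-04] 0.09198811162628004 0.9
```

View pics/top0.png

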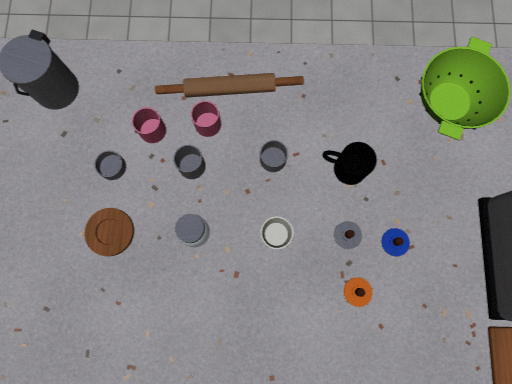

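Emit:
jog_arm([
  {"tx": 0.022, "ty": -0.028},
  {"tx": 0.022, "ty": -0.028},
  {"tx": 0.022, "ty": -0.028},
  {"tx": 0.022, "ty": -0.028},
  {"tx": 0.022, "ty": -0.028},
  {"tx": 0.022, "ty": -0.028},
  {"tx": 0.022, "ty": -0.028},
  {"tx": 0.022, "ty": -0.028},
], jaw=1, newtons=25)

```text
validation failed for argument at $.se...
```

The top view agrees with the networks: steel tins at (190,162), (273,157) and (110,166), stand at (108,232), grey lid at (348,235). The pink tins and the blue and orange lids are the look-alikes.

Emit:
jog_arm([
  {"tx": 0.022, "ty": -0.028, "tz": 0, "twist": 0},
  {"tx": 0.022, "ty": -0.028, "tz": 0, "twist": 0},
  {"tx": 0.022, "ty": -0.028, "tz": 0, "twist": 0},
  {"tx": 0.022, "ty": -0.028, "tz": 0, "twist": 0},
  {"tx": 0.022, "ty": -0.028, "tz": 0, "twist": 0},
  {"tx": 0.022, "ty": -0.028, "tz": 0, "twist": 0},
  {"tx": 0.022, "ty": -0.028, "tz": 0, "twist": 0},
  {"tx": 0.022, "ty": -0.028, "tz": 0, "twist": 0},
], jaw=1, newtons=25)

```text
time_s: 1.57
position: [0.396, 0.3865, 0.2149]
tcp_rot: [0.537, 3.095, 0.001]
contact_force: [-0.1, -0.1, -0.6]
grip_width: 0.0919
gripper_force: 0.0
```

Emit:
jog_arm([
  {"tx": 0.024, "ty": -0.0315, "tz": 0, "twist": 0},
  {"tx": 0.024, "ty": -0.0315, "tz": 0, "twist": 0},
  {"tx": 0.024, "ty": -0.0315, "tz": 0, "twist": 0},
  {"tx": 0.024, "ty": -0.0315, "tz": 0, "twist": 0},
  {"tx": 0.024, "ty": -0.0315, "tz": 0, "twist": 0},
  {"tx": 0.024, "ty": -0.0315, "tz": 0, "twist": 0},
  {"tx": 0.024, "ty": -0.0315, "tz": 0, "twist": 0},
  {"tx": 0.024, "ty": -0.0315, "tz": 0, "twist": 0},
])

```text
time_s: 2.23
position: [0.5881, 0.1343, 0.2149]
tcp_rot: [0.537, 3.095, 0.001]
contact_force: [0.4, 1.0, -0.5]
grip_width: 0.0919
gripper_force: 0.0
```

Emit:
jog_arm([
  {"tx": 0.015, "ty": -0.02, "tz": 0, "twist": 0},
  {"tx": 0.015, "ty": -0.02, "tz": 0, "twist": 0},
  {"tx": 0, "ty": 0, "tz": 0, "twist": 0},
  {"tx": 0, "ty": 0, "tz": 0, "twist": 0},
])

```text
time_s: 2.57
position: [0.6175, 0.0944, 0.2144]
tcp_rot: [-0.542, -3.094, 0.001]
contact_force: [-0.3, 1.2, -0.2]
grip_width: 0.0918
gripper_force: 0.0
```

```bash
cat >> h.py <<'E'
def near(cam,xy,z,tol=.006,r=.05):
    "circle of points at height z near xy, by a least-squares fit to their hull"
    c=env.capture(cam); P,u,v=world(c)
    m=(abs(P[:,2]-z)<tol)&(np.hypot(P[:,0]-xy[0],P[:,1]-xy[1])<r); T=P[m]
    (cx,cy),rad=cv2.minEnclosingCircle(T[:,:2].astype(np.float32))
    H=cv2.convexHull(T[:,:2].astype(np.float32))[:,0].astype(float)
    s=np.linalg.lstsq(np.c_[2*H,np.ones(len(H))],(H**2).sum(1),rcond=None)[0]
    return dict(n=len(T),z=round(float(np.median(T[:,2])),4),enc=(round(cx,4),round(cy,4),round(rad,4)),fit=(s[:2].round(4),round(float(np.sqrt(s[2]+s[0]**2+s[1]**2)),4)))
E
python3 - <<'E'
from h import *
s=env.get_state();print(s["position"],s["joint_positions"])
c=env.capture("wrist");save(c,"w1"); print("cam",(-c["R"].T@c["t"]).round(3))
for cam in ["wrist","top","scene"]: print(cam,near(cam,(.618,.095),.07))
for cam in ["top","scene"]: print(cam,"stand",near(cam,(.46,.274),.015,r=.07))
E
```

```text
[0.61752379 0.09441448 0.21437675] [-0.37761134  0.42547252  0.22878586  1.68154595 -0.10790562  1.04717982
  1.10944887]
cam [0.553 0.118 0.385]
wrist {'n': 600, 'z': 0.0698, 'enc': (0.6184, 0.0935, 0.0319), 'fit': (array([0.6183, 0.0935]), 0.0316)}
top {'n': 133, 'z': 0.0702, 'enc': (0.618, 0.0937, 0.0321), 'fit': (array([0.6176, 0.0934]), 0.0314)}
scene {'n': 178, 'z': 0.0676, 'enc': (0.6191, 0.0951, 0.0333), 'fit': (array([0.6186, 0.0951]), 0.032)}
top stand {'n': 727, 'z': 0.0147, 'enc': (0.4579, 0.2656, 0.0529), 'fit': (array([0.4578, 0.2604]), 0.0456)}
scene stand {'n': 1370, 'z': 0.0123, 'enc': (0.4598, 0.2759, 0.0552), 'fit': (array([0.46  , 0.2755]), 0.0545)}
```

View pics/w1.png

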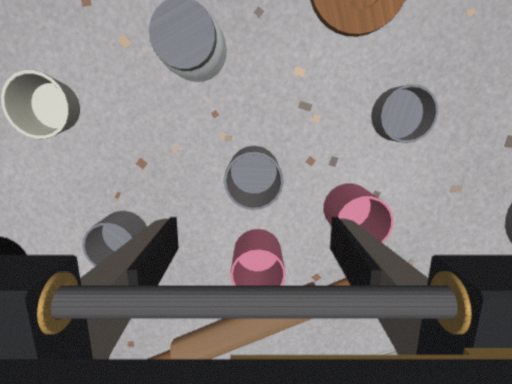

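The wrist picture shows the steel tall tin at (253,178), centred between the open fingers. The pink tins at (258,262) and (357,212) are clear of the finger paths.

Emit:
jog_arm([
  {"tx": 0.001, "ty": -0.001, "tz": -0.035, "twist": 0},
  {"tx": 0, "ty": 0, "tz": -0.035, "twist": 0},
  {"tx": 0, "ty": 0, "tz": -0.035, "twist": 0},
  {"tx": 0, "ty": 0, "tz": -0.035, "twist": 0},
  {"tx": 0, "ty": 0, "tz": -0.025, "twist": 0},
  {"tx": 0, "ty": 0, "tz": -0.015, "twist": 0},
  {"tx": 0, "ty": 0, "tz": 0, "twist": 0},
])

```text
time_s: 3.45
position: [0.615, 0.0954, 0.0309]
tcp_rot: [-0.534, -3.089, 0.004]
contact_force: [-0.1, 0.1, 1.0]
grip_width: 0.0922
gripper_force: 0.0
```

Emit:
jog_arm([
  {"tx": 0, "ty": 0, "tz": 0, "twist": 0},
  {"tx": 0, "ty": 0, "tz": 0, "twist": 0},
  {"tx": 0, "ty": 0, "tz": 0, "twist": 0},
  {"tx": 0, "ty": 0, "tz": 0, "twist": 0},
  {"tx": 0, "ty": 0, "tz": 0, "twist": 0},
  {"tx": 0, "ty": 0, "tz": 0, "twist": 0},
], jaw=-1, newtons=25)

```text
time_s: 3.95
position: [0.619, 0.095, 0.036]
tcp_rot: [0.537, 3.093, 0.001]
contact_force: [-1.8, -0.4, 6.0]
grip_width: 0.0627
gripper_force: 25.0
```

Emit:
jog_arm([
  {"tx": 0, "ty": 0, "tz": 0.015, "twist": 0},
  {"tx": 0, "ty": 0, "tz": 0.03, "twist": 0},
  {"tx": 0, "ty": 0, "tz": 0.035, "twist": 0},
  {"tx": 0, "ty": 0, "tz": 0.03, "twist": 0},
])

```text
time_s: 4.28
position: [0.6179, 0.0949, 0.1461]
tcp_rot: [-0.538, -3.095, 0.0]
contact_force: [1.1, 0.3, -1.5]
grip_width: 0.0625
gripper_force: 25.0
```

Emit:
jog_arm([
  {"tx": -0.01, "ty": 0.011, "tz": 0, "twist": 0},
  {"tx": -0.022, "ty": 0.026, "tz": 0, "twist": 0},
  {"tx": -0.022, "ty": 0.026, "tz": 0, "twist": 0},
  {"tx": -0.022, "ty": 0.026, "tz": 0, "twist": 0},
  {"tx": -0.022, "ty": 0.026, "tz": 0, "twist": 0},
  {"tx": -0.022, "ty": 0.026, "tz": 0, "twist": 0},
  {"tx": -0.022, "ty": 0.026, "tz": 0, "twist": 0},
  {"tx": -0.016, "ty": 0.014, "tz": 0, "twist": 0},
])

```text
time_s: 4.95
position: [0.4568, 0.2794, 0.1441]
tcp_rot: [-0.531, -3.095, -0.001]
contact_force: [0.7, 0.8, -1.9]
grip_width: 0.0625
gripper_force: 25.0
```

Emit:
jog_arm([
  {"tx": 0, "ty": 0, "tz": 0, "twist": 0},
  {"tx": 0, "ty": 0, "tz": 0, "twist": 0},
  {"tx": 0, "ty": 0, "tz": 0, "twist": 0},
])

```text
time_s: 5.2
position: [0.4603, 0.2753, 0.1444]
tcp_rot: [0.538, 3.095, -0.001]
contact_force: [0.2, -0.5, -1.3]
grip_width: 0.0627
gripper_force: 25.0
```

```bash
python3 - <<'E'
from h import *
s=env.get_state();print(s["position"],s["grip_width"])
c=env.capture("wrist");save(c,"w2")
p=s["position"]
for cam in ["wrist","top","scene"]:
    c=env.capture(cam);P,u,v=world(c)
    m=np.hypot(P[:,0]-p[0],P[:,1]-p[1])<.031
    print(cam,"tinrim",near(cam,p[:2],p[2]+.035,r=.036))
    for x in range(1):
        st=(np.hypot(P[:,0]-.46,P[:,1]-.275)<.07)&(abs(P[:,2]-.014)<.005)
        T=P[st][:,:2]
        if len(T)>50:
            H=cv2.convexHull(T.astype(np.float32))[:,0].astype(float)
            # circle of known radius 55mm, robust fit on outer edge points
            from scipy.optimize import least_squares
            r=least_squares(lambda q:np.hypot(H[:,0]-q[0],H[:,1]-q[1])-.055,[.46,.275],loss="soft_l1",f_scale=.001)
            print(" stand",r.x.round(4),len(T))
E
```

```text
[0.46029578 0.27532143 0.14436863] 0.06266474786085889
wrist tinrim {'n': 2406, 'z': 0.1783, 'enc': (0.4567, 0.2766, 0.0353), 'fit': (array([0.4605, 0.2753]), 0.0327)}
 stand [0.4596 0.2735] 4014
top tinrim {'n': 9, 'z': 0.1795, 'enc': (0.4909, 0.2734, 0.0066), 'fit': (array([0.4915, 0.2735]), 0.005)}
 stand [0.459  0.2735] 948
scene tinrim {'n': 215, 'z': 0.1765, 'enc': (0.463, 0.2743, 0.0349), 'fit': (array([0.4612, 0.2745]), 0.0324)}
 stand [0.4596 0.2754] 1371
```

View pics/w2.png

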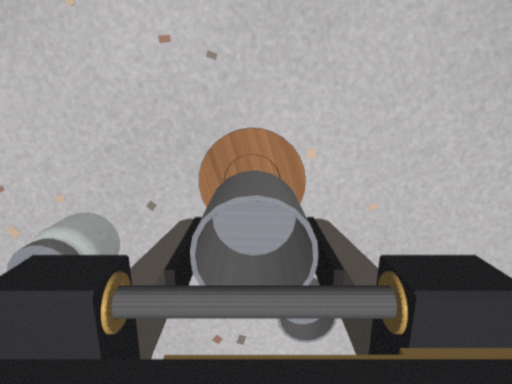

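The tin's rim at (255,245) is level in the grip, and the socket at (252,175) lies below it. The measured offset is about 1 mm.

Emit:
jog_arm([
  {"tx": -0.001, "ty": -0.001, "tz": -0.03, "twist": 0},
  {"tx": 0, "ty": 0, "tz": -0.03, "twist": 0},
  {"tx": 0, "ty": 0, "tz": -0.02, "twist": 0},
  {"tx": 0, "ty": 0, "tz": -0.008, "twist": 0},
  {"tx": 0, "ty": 0, "tz": -0.005, "twist": 0},
  {"tx": 0, "ty": 0, "tz": -0.003, "twist": 0},
  {"tx": 0, "ty": 0, "tz": 0, "twist": 0},
  {"tx": 0, "ty": 0, "tz": 0, "twist": 0},
])

```text
time_s: 6.22
position: [0.4599, 0.2754, 0.0496]
tcp_rot: [0.537, 3.094, 0.002]
contact_force: [0.0, -0.3, -0.6]
grip_width: 0.0627
gripper_force: 25.0
```

Emit:
jog_arm([
  {"tx": 0, "ty": 0, "tz": -0.001, "twist": 0},
  {"tx": 0, "ty": 0, "tz": -0.001, "twist": 0},
  {"tx": 0, "ty": 0, "tz": -0.001, "twist": 0},
  {"tx": 0, "ty": 0, "tz": 0, "twist": 0},
  {"tx": 0, "ty": 0, "tz": 0, "twist": 0},
])

```text
time_s: 6.63
position: [0.4592, 0.275, 0.0457]
tcp_rot: [0.537, 3.095, 0.0]
contact_force: [-0.2, -0.5, -1.0]
grip_width: 0.0624
gripper_force: 25.0
```

Emit:
jog_arm([
  {"tx": 0, "ty": 0, "tz": -0.001, "twist": 0},
  {"tx": 0, "ty": 0, "tz": -0.0005, "twist": 0},
  {"tx": 0, "ty": 0, "tz": 0, "twist": 0},
])

```text
time_s: 6.88
position: [0.4592, 0.2751, 0.045]
tcp_rot: [-0.538, -3.095, -0.0]
contact_force: [-2.3, -1.1, 8.7]
grip_width: 0.0625
gripper_force: 25.0
```

Emit:
jog_arm([
  {"tx": 0, "ty": 0, "tz": 0, "twist": 0},
  {"tx": 0, "ty": 0, "tz": 0, "twist": 0},
  {"tx": 0, "ty": 0, "tz": 0, "twist": 0},
  {"tx": 0, "ty": 0, "tz": 0, "twist": 0},
  {"tx": 0, "ty": 0, "tz": 0, "twist": 0},
  {"tx": 0, "ty": 0, "tz": 0, "twist": 0},
], jaw=1)

```text
time_s: 7.38
position: [0.4591, 0.2749, 0.044]
tcp_rot: [-0.537, -3.095, 0.0]
contact_force: [0.4, -0.0, 0.1]
grip_width: 0.0916
gripper_force: 0.0
```

Emit:
jog_arm([
  {"tx": 0, "ty": 0, "tz": 0.02, "twist": 0},
  {"tx": 0, "ty": 0, "tz": 0.035, "twist": 0},
  {"tx": 0, "ty": 0, "tz": 0.035, "twist": 0},
  {"tx": 0, "ty": 0, "tz": 0.035, "twist": 0},
  {"tx": 0, "ty": 0, "tz": 0.025, "twist": 0},
  {"tx": 0, "ty": 0, "tz": 0, "twist": 0},
  {"tx": 0, "ty": 0, "tz": 0, "twist": 0},
])

```text
time_s: 7.97
position: [0.4599, 0.2755, 0.1955]
tcp_rot: [0.537, 3.093, 0.004]
contact_force: [-0.5, -0.4, -0.8]
grip_width: 0.0919
gripper_force: 0.0
```

```bash
python3 - <<'E'
from h import *
print(env.get_state()["position"])
for cam in ["wrist","top","scene"]: print(cam,near(cam,(.46,.275),.079,r=.04))
for cam in ["wrist","top","scene"]: print(cam,"mid",near(cam,(.638,-.096),.052,r=.04))
E
```

```text
[0.45985241 0.27547124 0.19554812]
wrist {'n': 719, 'z': 0.0788, 'enc': (0.459, 0.2751, 0.032), 'fit': (array([0.4589, 0.2752]), 0.0316)}
top {'n': 89, 'z': 0.0793, 'enc': (0.4567, 0.269, 0.0308), 'fit': (array([0.4583, 0.2735]), 0.0307)}
scene {'n': 211, 'z': 0.0766, 'enc': (0.4597, 0.2769, 0.0325), 'fit': (array([0.4599, 0.2768]), 0.0317)}Traceback (most recent call last):
  File "<stdin>", line 4, in <module>
  File "h.py", line 14, in near
    H=cv2.convexHull(T[:,:2].astype(np.float32))[:,0].astype(float)
      ~~~~~~~~~~~~~~~~~~~~~~~~~~~~~~~~~~~~~~~~~~^^^^^
TypeError: 'NoneType' object is not subscriptable
```

Tall tin is seated with its rim at 79 mm, as it should be. Next, the middle tin.

Emit:
jog_arm([
  {"tx": 0.015, "ty": -0.031, "tz": 0, "twist": 0},
  {"tx": 0.015, "ty": -0.031, "tz": 0, "twist": 0},
  {"tx": 0.015, "ty": -0.031, "tz": 0, "twist": 0},
  {"tx": 0.015, "ty": -0.031, "tz": 0, "twist": 0},
  {"tx": 0.015, "ty": -0.031, "tz": 0, "twist": 0},
  {"tx": 0.015, "ty": -0.031, "tz": 0, "twist": 0},
  {"tx": 0.015, "ty": -0.031, "tz": 0, "twist": 0},
  {"tx": 0.015, "ty": -0.031, "tz": 0, "twist": 0},
])

```text
time_s: 8.83
position: [0.5789, 0.0253, 0.1926]
tcp_rot: [-0.537, -3.093, 0.001]
contact_force: [1.3, -0.2, -0.2]
grip_width: 0.0918
gripper_force: 0.0
```

Emit:
jog_arm([
  {"tx": 0.0145, "ty": -0.031, "tz": 0, "twist": 0},
  {"tx": 0.0145, "ty": -0.031, "tz": 0, "twist": 0},
  {"tx": 0.0145, "ty": -0.031, "tz": 0, "twist": 0},
  {"tx": 0.0145, "ty": -0.03, "tz": 0, "twist": 0},
  {"tx": 0, "ty": 0, "tz": 0, "twist": 0},
  {"tx": 0, "ty": 0, "tz": 0, "twist": 0},
  {"tx": 0, "ty": 0, "tz": 0, "twist": 0},
])

```text
time_s: 9.42
position: [0.6363, -0.0952, 0.1925]
tcp_rot: [-0.537, -3.093, -0.001]
contact_force: [-0.4, 1.0, 0.5]
grip_width: 0.0921
gripper_force: 0.0
```

```bash
python3 - <<'E'
from h import *
print(env.get_state()["position"])
for cam in ["wrist","scene"]: print(cam,"mid",near(cam,(.638,-.096),.052,r=.045))
E
```

```text
[ 0.63629048 -0.09516925  0.19251573]
wrist mid {'n': 612, 'z': 0.0518, 'enc': (0.6395, -0.0972, 0.0319), 'fit': (array([ 0.6394, -0.0973]), 0.0316)}
scene mid {'n': 141, 'z': 0.0493, 'enc': (0.639, -0.0955, 0.0332), 'fit': (array([ 0.6393, -0.0954]), 0.0319)}
```

Emit:
jog_arm([
  {"tx": 0.003, "ty": -0.002, "tz": -0.03, "twist": 0},
  {"tx": 0, "ty": 0, "tz": -0.035, "twist": 0},
  {"tx": 0, "ty": 0, "tz": -0.035, "twist": 0},
  {"tx": 0, "ty": 0, "tz": -0.035, "twist": 0},
  {"tx": 0, "ty": 0, "tz": -0.024, "twist": 0},
  {"tx": 0, "ty": 0, "tz": -0.014, "twist": 0},
  {"tx": 0, "ty": 0, "tz": 0, "twist": 0},
  {"tx": 0, "ty": 0, "tz": 0, "twist": 0},
])

```text
time_s: 10.18
position: [0.6403, -0.0972, 0.0213]
tcp_rot: [-0.536, -3.095, -0.0]
contact_force: [0.4, -0.9, -0.2]
grip_width: 0.0917
gripper_force: 0.0
```

Emit:
jog_arm([
  {"tx": 0, "ty": 0, "tz": 0, "twist": 0},
  {"tx": 0, "ty": 0, "tz": 0, "twist": 0},
  {"tx": 0, "ty": 0, "tz": 0, "twist": 0},
  {"tx": 0, "ty": 0, "tz": 0, "twist": 0},
  {"tx": 0, "ty": 0, "tz": 0, "twist": 0},
  {"tx": 0, "ty": 0, "tz": 0, "twist": 0},
], jaw=-1)

```text
time_s: 10.68
position: [0.6409, -0.0981, 0.0223]
tcp_rot: [0.537, 3.094, 0.001]
contact_force: [-1.3, 1.1, 5.9]
grip_width: 0.0644
gripper_force: 25.0
```

Emit:
jog_arm([
  {"tx": 0, "ty": 0, "tz": 0.015, "twist": 0},
  {"tx": 0, "ty": 0, "tz": 0.03, "twist": 0},
  {"tx": 0, "ty": 0, "tz": 0.035, "twist": 0},
  {"tx": 0, "ty": 0, "tz": 0.035, "twist": 0},
  {"tx": 0, "ty": 0, "tz": 0.035, "twist": 0},
  {"tx": 0, "ty": 0, "tz": 0.02, "twist": 0},
  {"tx": 0, "ty": 0, "tz": 0, "twist": 0},
])

```text
time_s: 11.27
position: [0.643, -0.0988, 0.1974]
tcp_rot: [0.536, 3.086, 0.002]
contact_force: [1.4, -0.5, -1.6]
grip_width: 0.0644
gripper_force: 25.0
```

Emit:
jog_arm([
  {"tx": -0.01, "ty": 0.02, "tz": 0, "twist": 0},
  {"tx": -0.015, "ty": 0.031, "tz": 0, "twist": 0},
  {"tx": -0.015, "ty": 0.031, "tz": 0, "twist": 0},
  {"tx": -0.015, "ty": 0.031, "tz": 0, "twist": 0},
  {"tx": -0.015, "ty": 0.031, "tz": 0, "twist": 0},
  {"tx": -0.015, "ty": 0.031, "tz": 0, "twist": 0},
  {"tx": -0.015, "ty": 0.031, "tz": 0, "twist": 0},
  {"tx": -0.015, "ty": 0.031, "tz": 0, "twist": 0},
])

```text
time_s: 11.93
position: [0.5232, 0.1399, 0.1901]
tcp_rot: [-0.537, -3.093, 0.002]
contact_force: [1.1, -0.4, -1.4]
grip_width: 0.0642
gripper_force: 25.0
```

Emit:
jog_arm([
  {"tx": -0.015, "ty": 0.031, "tz": 0, "twist": 0},
  {"tx": -0.015, "ty": 0.031, "tz": 0, "twist": 0},
  {"tx": -0.015, "ty": 0.031, "tz": 0, "twist": 0},
  {"tx": -0.013, "ty": 0.026, "tz": 0, "twist": 0},
  {"tx": -0.008, "ty": 0.017, "tz": 0, "twist": 0},
  {"tx": 0, "ty": 0, "tz": 0, "twist": 0},
  {"tx": 0, "ty": 0, "tz": 0, "twist": 0},
  {"tx": 0, "ty": 0, "tz": 0, "twist": 0},
])

```text
time_s: 12.6
position: [0.4591, 0.2736, 0.1904]
tcp_rot: [-0.539, -3.094, 0.003]
contact_force: [0.1, -0.6, -1.1]
grip_width: 0.0642
gripper_force: 25.0
```

```bash
python3 - <<'E'
from h import *
s=env.get_state();p=s["position"];print(p)
for cam in ["wrist","scene"]:
    print(cam,near(cam,p[:2],p[2]+.03,r=.037,tol=.005))
    try: print(cam,"below",near(cam,(.459,.275),.079,r=.037,tol=.004))
    except Exception: print("none")
E
```

```text
[0.45910124 0.27363882 0.19043467]
wrist {'n': 2397, 'z': 0.22, 'enc': (0.4544, 0.2753, 0.0362), 'fit': (array([0.4577, 0.274 ]), 0.0325)}
wrist below {'n': 309, 'z': 0.0788, 'enc': (0.4547, 0.2771, 0.0313), 'fit': (array([0.4587, 0.2753]), 0.0314)}
scene {'n': 225, 'z': 0.2183, 'enc': (0.461, 0.2735, 0.0356), 'fit': (array([0.4589, 0.275 ]), 0.033)}
scene below {'n': 159, 'z': 0.0769, 'enc': (0.4592, 0.2768, 0.0326), 'fit': (array([0.4593, 0.2769]), 0.0318)}
```

Emit:
jog_arm([
  {"tx": 0.0005, "ty": 0.0015, "tz": -0.03, "twist": 0},
  {"tx": 0, "ty": 0, "tz": -0.03, "twist": 0},
  {"tx": 0, "ty": 0, "tz": -0.018, "twist": 0},
  {"tx": 0, "ty": 0, "tz": -0.007, "twist": 0},
  {"tx": 0, "ty": 0, "tz": -0.003, "twist": 0},
  {"tx": 0, "ty": 0, "tz": -0.002, "twist": 0},
  {"tx": 0, "ty": 0, "tz": 0, "twist": 0},
  {"tx": 0, "ty": 0, "tz": 0, "twist": 0},
])

```text
time_s: 13.47
position: [0.4605, 0.2768, 0.1022]
tcp_rot: [0.538, 3.094, 0.002]
contact_force: [0.4, -0.2, -1.9]
grip_width: 0.0641
gripper_force: 25.0
```

Emit:
jog_arm([
  {"tx": 0, "ty": 0, "tz": -0.001, "twist": 0},
  {"tx": 0, "ty": 0, "tz": -0.001, "twist": 0},
  {"tx": 0, "ty": 0, "tz": -0.001, "twist": 0},
  {"tx": 0, "ty": 0, "tz": 0, "twist": 0},
  {"tx": 0, "ty": 0, "tz": 0, "twist": 0},
])

```text
time_s: 13.88
position: [0.4596, 0.2765, 0.0982]
tcp_rot: [0.537, 3.095, 0.0]
contact_force: [0.1, 0.2, -1.0]
grip_width: 0.0642
gripper_force: 25.0
```

Emit:
jog_arm([
  {"tx": 0, "ty": 0, "tz": -0.001, "twist": 0},
  {"tx": 0, "ty": 0, "tz": -0.001, "twist": 0},
  {"tx": 0, "ty": 0, "tz": -0.0005, "twist": 0},
  {"tx": 0, "ty": 0, "tz": 0, "twist": 0},
  {"tx": 0, "ty": 0, "tz": 0, "twist": 0},
])

```text
time_s: 14.3
position: [0.4598, 0.2765, 0.0963]
tcp_rot: [0.537, 3.095, 0.001]
contact_force: [-1.5, -1.7, 4.2]
grip_width: 0.0646
gripper_force: 25.0
```

Contact came at the expected height (96 mm), so I release.

Emit:
jog_arm([
  {"tx": 0, "ty": 0, "tz": 0, "twist": 0},
  {"tx": 0, "ty": 0, "tz": 0, "twist": 0},
  {"tx": 0, "ty": 0, "tz": 0, "twist": 0},
  {"tx": 0, "ty": 0, "tz": 0, "twist": 0},
  {"tx": 0, "ty": 0, "tz": 0, "twist": 0},
  {"tx": 0, "ty": 0, "tz": 0, "twist": 0},
], jaw=1)

```text
time_s: 14.8
position: [0.4596, 0.2764, 0.0955]
tcp_rot: [-0.538, -3.095, 0.0]
contact_force: [0.3, 0.5, -0.3]
grip_width: 0.0922
gripper_force: 0.0
```

Emit:
jog_arm([
  {"tx": 0, "ty": 0, "tz": 0.015, "twist": 0},
  {"tx": 0, "ty": 0, "tz": 0.03, "twist": 0},
  {"tx": 0, "ty": 0, "tz": 0.035, "twist": 0},
  {"tx": 0, "ty": 0, "tz": 0.03, "twist": 0},
  {"tx": 0, "ty": 0, "tz": 0.02, "twist": 0},
  {"tx": 0, "ty": 0, "tz": 0, "twist": 0},
  {"tx": 0, "ty": 0, "tz": 0, "twist": 0},
  {"tx": 0, "ty": 0, "tz": 0, "twist": 0},
])

```text
time_s: 15.47
position: [0.459, 0.2761, 0.2247]
tcp_rot: [-0.537, -3.094, 0.002]
contact_force: [-0.5, -0.1, 0.3]
grip_width: 0.0918
gripper_force: 0.0
```

```bash
python3 - <<'E'
from h import *
print(env.get_state()["position"])
for cam in ["wrist","scene"]: print(cam,near(cam,(.459,.275),.126,r=.037))
for cam in ["wrist","scene"]: print(cam,"low",near(cam,(.6125,.281),.036,r=.04))
E
```

```text
[0.4590126 0.2761388 0.2246636]
wrist {'n': 827, 'z': 0.1257, 'enc': (0.4584, 0.2769, 0.032), 'fit': (array([0.4583, 0.277 ]), 0.0317)}
scene {'n': 229, 'z': 0.1232, 'enc': (0.4587, 0.2792, 0.0326), 'fit': (array([0.4586, 0.2788]), 0.0319)}
wrist low {'n': 277, 'z': 0.0355, 'enc': (0.6108, 0.2815, 0.0318), 'fit': (array([0.6107, 0.2813]), 0.0311)}
scene low {'n': 247, 'z': 0.0337, 'enc': (0.6121, 0.2823, 0.033), 'fit': (array([0.6123, 0.2827]), 0.0318)}
```

Emit:
jog_arm([
  {"tx": 0.025, "ty": 0.001, "tz": 0, "twist": 0},
  {"tx": 0.034, "ty": 0.001, "tz": 0, "twist": 0},
  {"tx": 0.034, "ty": 0.001, "tz": 0, "twist": 0},
  {"tx": 0.034, "ty": 0.001, "tz": 0, "twist": 0},
  {"tx": 0.026, "ty": 0.0015, "tz": -0.02, "twist": 0},
  {"tx": 0, "ty": 0, "tz": -0.02, "twist": 0},
  {"tx": 0, "ty": 0, "tz": 0, "twist": 0},
  {"tx": 0, "ty": 0, "tz": 0, "twist": 0},
])

```text
time_s: 16.33
position: [0.6113, 0.2814, 0.1834]
tcp_rot: [-0.537, -3.091, 0.005]
contact_force: [-0.2, -1.1, -0.1]
grip_width: 0.0918
gripper_force: 0.0
```

```bash
python3 - <<'E'
from h import *
print(env.get_state()["position"])
for cam in ["wrist","scene"]: print(cam,"low",near(cam,(.6125,.281),.036,r=.04))
E
```

```text
[0.61130036 0.28141764 0.18335125]
wrist low {'n': 585, 'z': 0.0358, 'enc': (0.6122, 0.2809, 0.032), 'fit': (array([0.6121, 0.281 ]), 0.0316)}
scene low {'n': 246, 'z': 0.0336, 'enc': (0.612, 0.2833, 0.0328), 'fit': (array([0.6126, 0.2827]), 0.0319)}
```

Emit:
jog_arm([
  {"tx": 0.001, "ty": 0, "tz": -0.03, "twist": 0},
  {"tx": 0, "ty": 0, "tz": -0.035, "twist": 0},
  {"tx": 0, "ty": 0, "tz": -0.035, "twist": 0},
  {"tx": 0, "ty": 0, "tz": -0.033, "twist": 0},
  {"tx": 0, "ty": 0, "tz": -0.022, "twist": 0},
  {"tx": 0, "ty": 0, "tz": -0.012, "twist": 0},
  {"tx": 0, "ty": 0, "tz": -0.005, "twist": 0},
  {"tx": 0, "ty": 0, "tz": 0, "twist": 0},
])

```text
time_s: 17.1
position: [0.6137, 0.2824, 0.0141]
tcp_rot: [0.537, 3.095, 0.001]
contact_force: [0.3, -0.1, 0.2]
grip_width: 0.0918
gripper_force: 0.0
```

Emit:
jog_arm([
  {"tx": 0, "ty": 0, "tz": 0, "twist": 0},
  {"tx": 0, "ty": 0, "tz": 0, "twist": 0},
  {"tx": 0, "ty": 0, "tz": 0, "twist": 0},
  {"tx": 0, "ty": 0, "tz": 0, "twist": 0},
  {"tx": 0, "ty": 0, "tz": 0, "twist": 0},
  {"tx": 0, "ty": 0, "tz": 0, "twist": 0},
], jaw=-1)

```text
time_s: 17.6
position: [0.6143, 0.2821, 0.0148]
tcp_rot: [0.538, 3.094, 0.001]
contact_force: [-1.0, -1.1, 5.3]
grip_width: 0.0644
gripper_force: 25.0
```

Emit:
jog_arm([
  {"tx": 0, "ty": 0, "tz": 0.015, "twist": 0},
  {"tx": 0, "ty": 0, "tz": 0.03, "twist": 0},
  {"tx": 0, "ty": 0, "tz": 0.035, "twist": 0},
  {"tx": 0, "ty": 0, "tz": 0.035, "twist": 0},
  {"tx": 0, "ty": 0, "tz": 0.035, "twist": 0},
  {"tx": 0, "ty": 0, "tz": 0.03, "twist": 0},
  {"tx": 0, "ty": 0, "tz": 0.015, "twist": 0},
  {"tx": 0, "ty": 0, "tz": 0, "twist": 0},
])

```text
time_s: 18.27
position: [0.6158, 0.2829, 0.2142]
tcp_rot: [0.537, 3.089, 0.009]
contact_force: [0.2, 1.2, 0.6]
grip_width: 0.0643
gripper_force: 25.0
```

Emit:
jog_arm([
  {"tx": -0.02, "ty": -0.001, "tz": 0, "twist": 0},
  {"tx": -0.033, "ty": -0.001, "tz": 0, "twist": 0},
  {"tx": -0.033, "ty": -0.001, "tz": 0, "twist": 0},
  {"tx": -0.033, "ty": -0.001, "tz": 0, "twist": 0},
  {"tx": -0.024, "ty": -0.001, "tz": 0, "twist": 0},
  {"tx": -0.011, "ty": 0, "tz": 0, "twist": 0},
  {"tx": 0, "ty": 0, "tz": 0, "twist": 0},
  {"tx": 0, "ty": 0, "tz": 0, "twist": 0},
])

```text
time_s: 18.93
position: [0.4601, 0.277, 0.2085]
tcp_rot: [0.537, 3.095, 0.0]
contact_force: [0.2, -0.4, -1.8]
grip_width: 0.0645
gripper_force: 25.0
```

```bash
python3 - <<'E'
from h import *
s=env.get_state();p=s["position"];print(p)
for cam in ["wrist","scene"]:
    print(cam,near(cam,p[:2],p[2]+.0215,r=.037,tol=.005))
    try: print(cam,"below",near(cam,(.4583,.277),.126,r=.037,tol=.004))
    except Exception: print("none")
E
```

```text
[0.46008589 0.27699975 0.2084755 ]
wrist {'n': 2395, 'z': 0.2295, 'enc': (0.4562, 0.2784, 0.0362), 'fit': (array([0.4584, 0.2778]), 0.0324)}
wrist below {'n': 375, 'z': 0.1259, 'enc': (0.4526, 0.2785, 0.0312), 'fit': (array([0.458, 0.277]), 0.0314)}
scene {'n': 209, 'z': 0.2276, 'enc': (0.4626, 0.2757, 0.0355), 'fit': (array([0.4596, 0.2787]), 0.0327)}
scene below {'n': 178, 'z': 0.124, 'enc': (0.4578, 0.2797, 0.0331), 'fit': (array([0.4584, 0.2788]), 0.032)}
```

Emit:
jog_arm([
  {"tx": -0.001, "ty": -0.0005, "tz": -0.025, "twist": 0},
  {"tx": 0, "ty": 0, "tz": -0.025, "twist": 0},
  {"tx": 0, "ty": 0, "tz": -0.012, "twist": 0},
  {"tx": 0, "ty": 0, "tz": -0.003, "twist": 0},
  {"tx": 0, "ty": 0, "tz": -0.002, "twist": 0},
  {"tx": 0, "ty": 0, "tz": -0.001, "twist": 0},
  {"tx": 0, "ty": 0, "tz": 0, "twist": 0},
  {"tx": 0, "ty": 0, "tz": 0, "twist": 0},
])

```text
time_s: 19.8
position: [0.4593, 0.2768, 0.1415]
tcp_rot: [0.538, 3.094, 0.002]
contact_force: [0.1, 0.1, -0.9]
grip_width: 0.0642
gripper_force: 25.0
```

Emit:
jog_arm([
  {"tx": 0, "ty": 0, "tz": -0.001, "twist": 0},
  {"tx": 0, "ty": 0, "tz": -0.001, "twist": 0},
  {"tx": 0, "ty": 0, "tz": -0.001, "twist": 0},
  {"tx": 0, "ty": 0, "tz": 0, "twist": 0},
  {"tx": 0, "ty": 0, "tz": 0, "twist": 0},
])

```text
time_s: 20.22
position: [0.4586, 0.2765, 0.1376]
tcp_rot: [0.537, 3.095, 0.0]
contact_force: [-0.5, 0.2, -1.8]
grip_width: 0.0643
gripper_force: 25.0
```

Emit:
jog_arm([
  {"tx": 0, "ty": 0, "tz": -0.001, "twist": 0},
  {"tx": 0, "ty": 0, "tz": -0.001, "twist": 0},
  {"tx": 0, "ty": 0, "tz": -0.0005, "twist": 0},
  {"tx": 0, "ty": 0, "tz": 0, "twist": 0},
  {"tx": 0, "ty": 0, "tz": 0, "twist": 0},
])

```text
time_s: 20.63
position: [0.4588, 0.2765, 0.1357]
tcp_rot: [0.537, 3.095, 0.001]
contact_force: [-1.7, -1.2, 6.0]
grip_width: 0.064
gripper_force: 25.0
```

Emit:
jog_arm([
  {"tx": 0, "ty": 0, "tz": 0, "twist": 0},
  {"tx": 0, "ty": 0, "tz": 0, "twist": 0},
  {"tx": 0, "ty": 0, "tz": 0, "twist": 0},
  {"tx": 0, "ty": 0, "tz": 0, "twist": 0},
  {"tx": 0, "ty": 0, "tz": 0, "twist": 0},
  {"tx": 0, "ty": 0, "tz": 0, "twist": 0},
], jaw=1)

```text
time_s: 21.13
position: [0.4586, 0.2764, 0.135]
tcp_rot: [-0.538, -3.095, 0.0]
contact_force: [-0.1, 0.1, 1.0]
grip_width: 0.0917
gripper_force: 0.0
```

Emit:
jog_arm([
  {"tx": 0, "ty": 0, "tz": 0.015, "twist": 0},
  {"tx": 0, "ty": 0, "tz": 0.03, "twist": 0},
  {"tx": 0, "ty": 0, "tz": 0.035, "twist": 0},
  {"tx": 0, "ty": 0, "tz": 0.03, "twist": 0},
  {"tx": 0, "ty": 0, "tz": 0.015, "twist": 0},
  {"tx": 0, "ty": 0, "tz": 0, "twist": 0},
  {"tx": 0, "ty": 0, "tz": 0, "twist": 0},
  {"tx": 0, "ty": 0, "tz": 0, "twist": 0},
])

```text
time_s: 21.8
position: [0.4579, 0.2761, 0.2589]
tcp_rot: [-0.537, -3.094, 0.002]
contact_force: [0.7, 0.7, -0.7]
grip_width: 0.0918
gripper_force: 0.0
```

```bash
python3 - <<'E'
from h import *
print(env.get_state()["position"])
for cam in ["wrist","scene"]: print(cam,near(cam,(.459,.275),.157,r=.037))
for cam in ["top","scene"]: print(cam,"knob",near(cam,(.464,-.268),.034,r=.03), "disc",near(cam,(.464,-.268),.009,r=.036,tol=.004))
E
```

```text
[0.45792492 0.27608823 0.25886818]
wrist {'n': 806, 'z': 0.1567, 'enc': (0.4571, 0.2771, 0.0319), 'fit': (array([0.457 , 0.2771]), 0.0316)}
scene {'n': 241, 'z': 0.1543, 'enc': (0.457, 0.2791, 0.0328), 'fit': (array([0.4574, 0.279 ]), 0.0319)}
top knob {'n': 52, 'z': 0.0371, 'enc': (0.4627, -0.2689, 0.0086), 'fit': (array([ 0.4629, -0.2692]), 0.0081)} disc {'n': 507, 'z': 0.01, 'enc': (0.4639, -0.2704, 0.0332), 'fit': (array([ 0.4637, -0.2698]), 0.0316)}
scene knob {'n': 27, 'z': 0.0332, 'enc': (0.4636, -0.2665, 0.0089), 'fit': (array([ 0.4637, -0.2664]), 0.0079)} disc {'n': 181, 'z': 0.0072, 'enc': (0.4626, -0.267, 0.0329), 'fit': (array([ 0.4635, -0.2676]), 0.0316)}
```

Emit:
jog_arm([
  {"tx": 0, "ty": -0.036, "tz": 0, "twist": 0},
  {"tx": 0, "ty": -0.036, "tz": 0, "twist": 0},
  {"tx": 0, "ty": -0.036, "tz": 0, "twist": 0},
  {"tx": 0, "ty": -0.036, "tz": 0, "twist": 0},
  {"tx": 0, "ty": -0.036, "tz": 0, "twist": 0},
  {"tx": 0, "ty": -0.036, "tz": 0, "twist": 0},
  {"tx": 0, "ty": -0.036, "tz": 0, "twist": 0},
  {"tx": 0, "ty": -0.036, "tz": 0, "twist": 0},
], jaw=0.2)

```text
time_s: 22.77
position: [0.4582, -0.0132, 0.26]
tcp_rot: [0.537, 3.095, 0.0]
contact_force: [0.8, -0.0, 0.3]
grip_width: 0.0555
gripper_force: 0.0
```

Emit:
jog_arm([
  {"tx": 0, "ty": -0.036, "tz": 0, "twist": 0},
  {"tx": 0, "ty": -0.036, "tz": 0, "twist": 0},
  {"tx": 0, "ty": -0.036, "tz": 0, "twist": 0},
  {"tx": 0, "ty": -0.036, "tz": -0.01, "twist": 0},
  {"tx": 0, "ty": -0.036, "tz": -0.01, "twist": 0},
  {"tx": 0, "ty": -0.036, "tz": -0.01, "twist": 0},
  {"tx": 0.003, "ty": -0.026, "tz": -0.02, "twist": 0},
  {"tx": 0.003, "ty": -0.014, "tz": -0.02, "twist": 0},
])

```text
time_s: 23.43
position: [0.4642, -0.2717, 0.1898]
tcp_rot: [0.543, 3.092, -0.003]
contact_force: [-0.3, -0.3, 0.4]
grip_width: 0.0553
gripper_force: 0.0
```

Emit:
jog_arm([
  {"tx": 0, "ty": 0, "tz": 0, "twist": 0},
  {"tx": 0, "ty": 0, "tz": 0, "twist": 0},
  {"tx": 0, "ty": 0, "tz": 0, "twist": 0},
])

```text
time_s: 23.68
position: [0.4649, -0.2667, 0.1904]
tcp_rot: [-0.536, -3.095, -0.001]
contact_force: [-0.6, -0.2, 0.2]
grip_width: 0.0552
gripper_force: 0.0
```

```bash
python3 - <<'E'
from h import *
s=env.get_state();print(s["position"],s["tcp_rot"],s["grip_width"],s["joint_positions"].round(2))
c=env.capture("wrist");save(c,"w3")
for cam in ["wrist","scene"]: print(cam,"knob",near(cam,(.464,-.268),.034,r=.03), "disc",near(cam,(.464,-.268),.009,r=.036,tol=.004))
E
```

```text
[ 0.46489644 -0.26673214  0.19040295] [-5.36110291e-01 -3.09539114e+00 -7.41203732e-04] 0.055189387327546385 [-0.04  0.33  0.6   1.94 -0.23  0.94  1.91]
wrist knob {'n': 211, 'z': 0.0358, 'enc': (0.4632, -0.2701, 0.0089), 'fit': (array([ 0.4631, -0.2701]), 0.0086)} disc {'n': 1946, 'z': 0.0092, 'enc': (0.4634, -0.2703, 0.0319), 'fit': (array([ 0.4633, -0.2703]), 0.0316)}
scene knob {'n': 26, 'z': 0.0328, 'enc': (0.4636, -0.2666, 0.0086), 'fit': (array([ 0.4636, -0.2667]), 0.008)} disc {'n': 182, 'z': 0.0072, 'enc': (0.4637, -0.2682, 0.0331), 'fit': (array([ 0.4633, -0.2677]), 0.0317)}
```

View pics/w3.png

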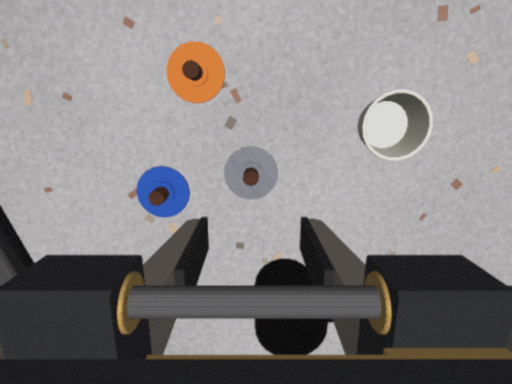

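The wrist picture shows the steel lid's knob at (250,176) between the fingers. The blue lid (163,191), orange lid (196,72), ramekin (397,125) and mug (290,305) are all clear.

Emit:
jog_arm([
  {"tx": -0.0015, "ty": -0.003, "tz": -0.03, "twist": 0},
  {"tx": 0, "ty": 0, "tz": -0.035, "twist": 0},
  {"tx": 0, "ty": 0, "tz": -0.035, "twist": 0},
  {"tx": 0, "ty": 0, "tz": -0.03, "twist": 0},
  {"tx": 0, "ty": 0, "tz": -0.02, "twist": 0},
  {"tx": 0, "ty": 0, "tz": -0.01, "twist": 0},
  {"tx": 0, "ty": 0, "tz": 0, "twist": 0},
  {"tx": 0, "ty": 0, "tz": 0, "twist": 0},
])

```text
time_s: 24.6
position: [0.4636, -0.2707, 0.0307]
tcp_rot: [0.537, 3.095, -0.0]
contact_force: [1.0, 0.4, 0.5]
grip_width: 0.055
gripper_force: 0.0
```

Emit:
jog_arm([
  {"tx": 0, "ty": 0, "tz": -0.008, "twist": 0},
  {"tx": 0, "ty": 0, "tz": -0.005, "twist": 0},
  {"tx": 0, "ty": 0, "tz": 0, "twist": 0},
  {"tx": 0, "ty": 0, "tz": 0, "twist": 0},
])

```text
time_s: 24.93
position: [0.4633, -0.2706, 0.0174]
tcp_rot: [0.537, 3.095, 0.0]
contact_force: [-0.0, 0.7, 0.6]
grip_width: 0.0548
gripper_force: 0.0
```

Emit:
jog_arm([
  {"tx": 0, "ty": 0, "tz": -0.002, "twist": 0},
  {"tx": 0, "ty": 0, "tz": 0, "twist": 0},
  {"tx": 0, "ty": 0, "tz": 0, "twist": 0},
  {"tx": 0, "ty": 0, "tz": 0, "twist": 0},
  {"tx": 0, "ty": 0, "tz": 0, "twist": 0},
  {"tx": 0, "ty": 0, "tz": 0, "twist": 0},
  {"tx": 0, "ty": 0, "tz": 0, "twist": 0},
], jaw=-1)

```text
time_s: 25.52
position: [0.4632, -0.2706, 0.0152]
tcp_rot: [0.537, 3.095, 0.0]
contact_force: [-1.0, 0.3, -0.3]
grip_width: 0.0172
gripper_force: 25.0
```

Emit:
jog_arm([
  {"tx": 0, "ty": 0, "tz": 0.015, "twist": 0},
  {"tx": 0, "ty": 0, "tz": 0.03, "twist": 0},
  {"tx": 0, "ty": 0, "tz": 0.035, "twist": 0},
  {"tx": 0, "ty": 0, "tz": 0.035, "twist": 0},
  {"tx": 0, "ty": 0, "tz": 0.035, "twist": 0},
  {"tx": 0, "ty": 0, "tz": 0.035, "twist": 0},
  {"tx": 0, "ty": 0, "tz": 0.025, "twist": 0},
  {"tx": 0, "ty": 0, "tz": 0, "twist": 0},
])

```text
time_s: 26.18
position: [0.4656, -0.2723, 0.2302]
tcp_rot: [0.536, 3.086, -0.002]
contact_force: [0.8, -0.6, -0.7]
grip_width: 0.0171
gripper_force: 25.0
```

```bash
python3 - <<'E'
from h import *
s=env.get_state();p=s["position"];print(p,s["grip_width"])
for cam in ["wrist","scene"]:
    print(cam,near(cam,p[:2],p[2]-.0065,r=.036,tol=.004))
E
```

```text
[ 0.46557728 -0.27225434  0.23020697] 0.0171451952471139
wrist {'n': 4001, 'z': 0.2241, 'enc': (0.4657, -0.2725, 0.0323), 'fit': (array([ 0.4657, -0.2721]), 0.0317)}
scene {'n': 63, 'z': 0.2205, 'enc': (0.4645, -0.2682, 0.0309), 'fit': (array([ 0.4653, -0.2682]), 0.0295)}
```

Emit:
jog_arm([
  {"tx": 0, "ty": 0.02, "tz": 0, "twist": 0},
  {"tx": 0, "ty": 0.035, "tz": 0, "twist": 0},
  {"tx": 0, "ty": 0.035, "tz": 0, "twist": 0},
  {"tx": 0, "ty": 0.035, "tz": 0, "twist": 0},
  {"tx": 0, "ty": 0.035, "tz": 0, "twist": 0},
  {"tx": 0, "ty": 0.035, "tz": 0, "twist": 0},
  {"tx": 0, "ty": 0.035, "tz": 0, "twist": 0},
  {"tx": 0, "ty": 0.035, "tz": 0, "twist": 0},
])

```text
time_s: 26.95
position: [0.4613, -0.0039, 0.2231]
tcp_rot: [-0.537, -3.092, 0.002]
contact_force: [0.7, -0.1, -1.5]
grip_width: 0.0169
gripper_force: 25.0
```

Emit:
jog_arm([
  {"tx": 0, "ty": 0.035, "tz": 0, "twist": 0},
  {"tx": 0, "ty": 0.035, "tz": 0, "twist": 0},
  {"tx": 0, "ty": 0.035, "tz": 0, "twist": 0},
  {"tx": 0, "ty": 0.035, "tz": 0, "twist": 0},
  {"tx": 0, "ty": 0.035, "tz": 0, "twist": 0},
  {"tx": 0, "ty": 0.035, "tz": 0, "twist": 0},
  {"tx": -0.003, "ty": 0.03, "tz": 0, "twist": 0},
  {"tx": -0.003, "ty": 0.02, "tz": 0, "twist": 0},
])

```text
time_s: 27.62
position: [0.4551, 0.2573, 0.2224]
tcp_rot: [-0.532, -3.093, 0.004]
contact_force: [-0.4, -0.8, -0.4]
grip_width: 0.017
gripper_force: 25.0
```

Emit:
jog_arm([
  {"tx": 0, "ty": 0.012, "tz": 0, "twist": 0},
  {"tx": 0, "ty": 0, "tz": 0, "twist": 0},
  {"tx": 0, "ty": 0, "tz": 0, "twist": 0},
  {"tx": 0, "ty": 0, "tz": 0, "twist": 0},
])

```text
time_s: 27.95
position: [0.4573, 0.2643, 0.2243]
tcp_rot: [-0.541, -3.094, 0.003]
contact_force: [-0.1, -0.9, -1.3]
grip_width: 0.0173
gripper_force: 25.0
```

```bash
python3 - <<'E'
from h import *
s=env.get_state();p=s["position"];print(p,s["tcp_rot"])
c=env.capture("wrist");save(c,"w4")
for cam in ["wrist","scene"]:
    print(cam,near(cam,p[:2],p[2]-.0065,r=.038,tol=.004))
    try: print(cam,"below",near(cam,(.457,.277),.157,r=.037,tol=.004))
    except Exception: print("none")
E
```

```text
[0.457331   0.26428697 0.22433664] [-5.41146976e-01 -3.09391295e+00  2.85763783e-03]
wrist {'n': 3918, 'z': 0.2187, 'enc': (0.4576, 0.264, 0.0322), 'fit': (array([0.4576, 0.2644]), 0.0317)}
wrist below {'n': 474, 'z': 0.1568, 'enc': (0.4569, 0.2775, 0.0318), 'fit': (array([0.457 , 0.2773]), 0.0316)}
scene {'n': 490, 'z': 0.2174, 'enc': (0.4591, 0.267, 0.0326), 'fit': (array([0.4584, 0.2667]), 0.0317)}
scene below {'n': 181, 'z': 0.1548, 'enc': (0.4573, 0.2788, 0.0328), 'fit': (array([0.4575, 0.2787]), 0.032)}
```

View pics/w4.png

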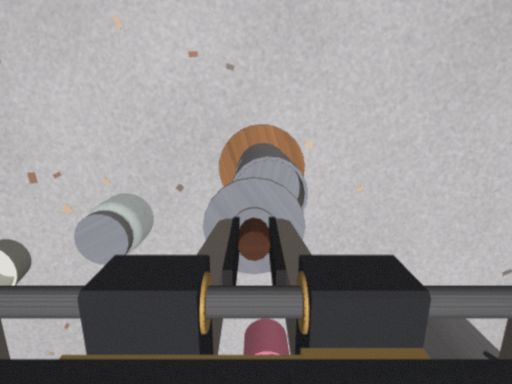

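The lid, its disc at (255,225), hangs level about 12.5 mm short in y of the stack's mouth, which shows at (268,185).

Emit:
jog_arm([
  {"tx": -0.0005, "ty": 0.0125, "tz": 0, "twist": 0},
  {"tx": 0, "ty": 0, "tz": -0.015, "twist": 0},
  {"tx": 0, "ty": 0, "tz": -0.015, "twist": 0},
  {"tx": 0, "ty": 0, "tz": -0.01, "twist": 0},
  {"tx": 0, "ty": 0, "tz": -0.004, "twist": 0},
  {"tx": 0, "ty": 0, "tz": 0, "twist": 0},
  {"tx": 0, "ty": 0, "tz": 0, "twist": 0},
  {"tx": 0, "ty": 0, "tz": 0, "twist": 0},
])

```text
time_s: 28.87
position: [0.4571, 0.2793, 0.1818]
tcp_rot: [0.537, 3.094, 0.002]
contact_force: [-0.6, 0.3, -0.4]
grip_width: 0.0173
gripper_force: 25.0
```

```bash
python3 - <<'E'
from h import *
s=env.get_state();p=s["position"];print(p)
for cam in ["wrist","scene"]:
    print(cam,near(cam,p[:2],p[2]-.006,r=.038,tol=.003))
    try: print(cam,"below",near(cam,(.457,.277),.157,r=.037,tol=.003))
    except Exception: print("none")
E
```

```text
[0.4571409  0.27931268 0.18180886]
wrist {'n': 3867, 'z': 0.1758, 'enc': (0.4572, 0.2794, 0.032), 'fit': (array([0.4572, 0.2794]), 0.0317)}
wrist below {'n': 359, 'z': 0.1569, 'enc': (0.4422, 0.2779, 0.0277), 'fit': (array([0.4567, 0.2773]), 0.0313)}
scene {'n': 431, 'z': 0.1744, 'enc': (0.4583, 0.2816, 0.0332), 'fit': (array([0.4581, 0.2808]), 0.0317)}
scene below {'n': 81, 'z': 0.1552, 'enc': (0.4589, 0.2794, 0.0317), 'fit': (array([0.458 , 0.2792]), 0.0312)}
```

Emit:
jog_arm([
  {"tx": 0, "ty": -0.002, "tz": 0, "twist": 0},
  {"tx": 0, "ty": 0, "tz": -0.004, "twist": 0},
  {"tx": 0, "ty": 0, "tz": -0.003, "twist": 0},
  {"tx": 0, "ty": 0, "tz": -0.002, "twist": 0},
  {"tx": 0, "ty": 0, "tz": -0.002, "twist": 0},
  {"tx": 0, "ty": 0, "tz": -0.001, "twist": 0},
  {"tx": 0, "ty": 0, "tz": 0, "twist": 0},
  {"tx": 0, "ty": 0, "tz": 0, "twist": 0},
])

```text
time_s: 29.73
position: [0.4566, 0.277, 0.169]
tcp_rot: [-0.537, -3.095, 0.0]
contact_force: [-0.2, 0.1, -1.7]
grip_width: 0.0174
gripper_force: 25.0
```

Emit:
jog_arm([
  {"tx": 0, "ty": 0, "tz": -0.001, "twist": 0},
  {"tx": 0, "ty": 0, "tz": -0.0005, "twist": 0},
  {"tx": 0, "ty": 0, "tz": 0, "twist": 0},
  {"tx": 0, "ty": 0, "tz": 0, "twist": 0},
])

```text
time_s: 30.07
position: [0.4566, 0.277, 0.1676]
tcp_rot: [0.537, 3.095, 0.0]
contact_force: [0.4, -0.8, -1.1]
grip_width: 0.017
gripper_force: 25.0
```

Emit:
jog_arm([
  {"tx": 0, "ty": 0, "tz": -0.0005, "twist": 0},
  {"tx": 0, "ty": 0, "tz": -0.0005, "twist": 0},
  {"tx": 0, "ty": 0, "tz": 0, "twist": 0},
  {"tx": 0, "ty": 0, "tz": 0, "twist": 0},
])

```text
time_s: 30.4
position: [0.4569, 0.2771, 0.1671]
tcp_rot: [0.537, 3.095, 0.001]
contact_force: [-0.9, -1.0, 4.6]
grip_width: 0.0174
gripper_force: 25.0
```

Emit:
jog_arm([
  {"tx": 0, "ty": 0, "tz": 0, "twist": 0},
  {"tx": 0, "ty": 0, "tz": 0, "twist": 0},
  {"tx": 0, "ty": 0, "tz": 0, "twist": 0},
  {"tx": 0, "ty": 0, "tz": 0, "twist": 0},
  {"tx": 0, "ty": 0, "tz": 0, "twist": 0},
  {"tx": 0, "ty": 0, "tz": 0, "twist": 0},
], jaw=0.2)

```text
time_s: 30.9
position: [0.4566, 0.2769, 0.1665]
tcp_rot: [-0.537, -3.095, 0.0]
contact_force: [-1.3, 0.1, 0.6]
grip_width: 0.0543
gripper_force: 0.0
```

Emit:
jog_arm([
  {"tx": 0, "ty": 0, "tz": 0.01, "twist": 0},
  {"tx": 0, "ty": 0, "tz": 0.03, "twist": 0},
  {"tx": 0, "ty": 0, "tz": 0.03, "twist": 0},
  {"tx": 0, "ty": 0, "tz": 0.03, "twist": 0},
  {"tx": 0, "ty": 0, "tz": 0.02, "twist": 0},
  {"tx": 0, "ty": 0, "tz": 0, "twist": 0},
  {"tx": 0, "ty": 0, "tz": 0, "twist": 0},
  {"tx": 0, "ty": 0, "tz": 0, "twist": 0},
])

```text
time_s: 31.57
position: [0.4561, 0.2767, 0.2861]
tcp_rot: [-0.537, -3.095, 0.001]
contact_force: [-1.3, 1.1, -0.6]
grip_width: 0.055
gripper_force: 0.0
```

```bash
python3 - <<'E'
from h import *
s=env.get_state();print(s["position"],s["time_s"])
for cam in ["wrist","scene"]: print(cam,"disc",near(cam,(.457,.277),.161,r=.037),"knob",near(cam,(.457,.277),.188,r=.03))
c=env.capture("scene"); cv2.imwrite("pics/s5.png",cv2.resize(c["color"][130:350,150:450,::-1],None,fx=2.5,fy=2.5))
for n,q in dict(mug=(.622,-.279,.085),jar=(.464,.08,.08),ram=(.462,-.106,.038)).items(): print(n,near("scene",q[:2],q[2],r=.05))
E
```

```text
[0.45612915 0.27667978 0.28611448] 31.5667
wrist disc {'n': 2713, 'z': 0.1612, 'enc': (0.4568, 0.2769, 0.0319), 'fit': (array([0.4568, 0.2769]), 0.0315)} knob {'n': 292, 'z': 0.1879, 'enc': (0.4566, 0.2771, 0.0089), 'fit': (array([0.4566, 0.277 ]), 0.0087)}
scene disc {'n': 638, 'z': 0.1595, 'enc': (0.4576, 0.2791, 0.033), 'fit': (array([0.4575, 0.2788]), 0.0319)} knob {'n': 70, 'z': 0.186, 'enc': (0.4578, 0.2786, 0.0094), 'fit': (array([0.458 , 0.2788]), 0.0086)}
mug {'n': 152, 'z': 0.082, 'enc': (0.6212, -0.2786, 0.0408), 'fit': (array([ 0.6206, -0.2779]), 0.0389)}
jar {'n': 422, 'z': 0.0781, 'enc': (0.4638, 0.0814, 0.0314), 'fit': (array([0.4638, 0.0815]), 0.0305)}
ram {'n': 140, 'z': 0.035, 'enc': (0.4592, -0.1032, 0.0397), 'fit': (array([ 0.4611, -0.1042]), 0.0373)}
```

View pics/s5.png

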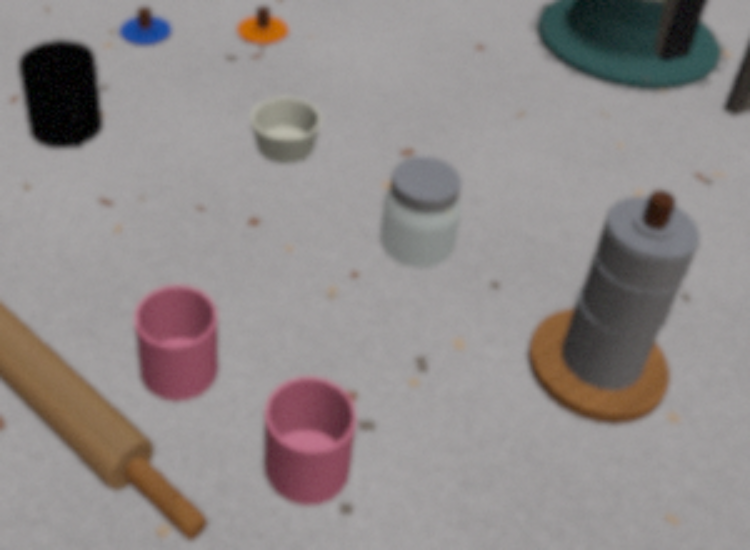

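The scene view shows the full stack at (630,290), closed at its joints with the lid knob up. Disc and knob heights are 161 and 188 mm, exactly as expected, and the bystanders have not moved.

```bash
python3 -c "
from rig import env
print(env.job_done())"
```

```text
the job is handed in; nothing more can be done
None
```

The tins are stacked on the stand in the order asked (tall, middle, low, then the lid with its knob up). Every measured height matches a fully seated stack, the mug, jar and ramekin stayed put, and I handed the job in at about 32 s of robot time.

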